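# Load the blood sample reading station

## Task

Get this patient's samples ready for reading: stand each of the three capped blood tubes upright in the dish of the same colour as its cap, flat on the dish's floor, and set the slide carrier on the white reader stage and push its free end straight under the orange sprung clip until it is fully home against the stop. Never tip a tube or the carrier over, and leave the amber bottle and the lilac tip box where they are.

Things in the scene. Friction and masses are not known exactly. Their poses are not given: they have to be found in the camera images.
- tube_red: blood tube with a red cap, upright in its own black puck (one rigid piece, 120 g). Puck 42 mm diameter, 22 mm high; slim tube 13 mm diameter; cap: cylinder 18 mm diameter, 66 to 90 mm above the underside; take it by the cap. Round: yaw does not matter. Origin: centre of the puck's underside; z up
- tube_yellow: blood tube with a yellow cap, upright in its own black puck (one rigid piece, 120 g). Puck 42 mm diameter, 22 mm high; slim tube 13 mm diameter; cap: cylinder 18 mm diameter, 66 to 90 mm above the underside; take it by the cap. Round: yaw does not matter. Origin: centre of the puck's underside; z up
- tube_blue: blood tube with a blue cap, upright in its own black puck (one rigid piece, 120 g). Puck 42 mm diameter, 22 mm high; slim tube 13 mm diameter; cap: cylinder 18 mm diameter, 66 to 90 mm above the underside; take it by the cap. Round: yaw does not matter. Origin: centre of the puck's underside; z up
- dock_red: fixed shallow round dish with a red rim and a red spot, 76 mm diameter outside; white floor 4 mm above the table, 66 mm diameter inside a rim that is 10 mm high above the table. Origin: centre of its underside, on the table
- dock_yellow: fixed shallow round dish with a yellow rim and a yellow spot, 76 mm diameter outside; white floor 4 mm above the table, 66 mm diameter inside a rim that is 10 mm high above the table. Origin: centre of its underside, on the table
- dock_blue: fixed shallow round dish with a blue rim and a blue spot, 76 mm diameter outside; white floor 4 mm above the table, 66 mm diameter inside a rim that is 10 mm high above the table. Origin: centre of its underside, on the table
- slide: loose slide carrier, 80 g: aluminium plate 86 (x) x 36 (y) x 5 (z) mm with a glass slide, and an upright magenta handle blade 20 (x) x 10 (y) mm, top at z = 63 mm, centred at x = -22 mm. Pinch the blade across its 10 mm (fingers close along y). The free end, x = +43 mm, goes into the clip. Origin: centre of the plate's underside; z up
- stage: fixed white reader stage 150 (x) x 100 (y) mm, deck at z = 30. Orange sprung jaw 52 wide at +x end, on y = 0: underside (x 42 to 58) 2.5 above deck, lifts as the carrier is pushed in along +x (4 to 10 N); lead-in mouth at x = 25, 8.5 above deck; top 24 above deck. Stop face x = 60: fully home, carrier origin is at (17, 0, 30), axes parallel. Origin: centre of underside; x: open end to clip
- bottle: bystander: small amber bottle with white cap, 44 mm diameter, 85 mm high, loose. Origin: centre of its underside
- tipbox: bystander: lilac box of tips on a neon-yellow foot, 75 (x) x 110 (y) x 44 (z) mm, loose. Origin: centre of its underside

How it is judged (in metres and radians):
At the end, for the whole second after the job is handed in: Each tube upright (0.1 rad) on the floor of the dish of its colour, within 13.5 mm of its centre. Carrier flat on the stage deck, free end under the clip, at most 7 mm short of the stop, within 13 mm of the midline and 0.2 rad of its direction. All at rest (horizontal distance between tube_red and dock_red below 0.0135 m and z of tube_red in the frame of dock_red below 0.0075 m and angle between each of tube_red, tube_yellow, tube_blue's own z axis and vertical below 0.1 rad and linear speed of each of tube_red, tube_yellow, tube_blue, slide below 0.02 m/s and horizontal distance between tube_yellow and dock_yellow below 0.0135 m and z of tube_yellow in the frame of dock_yellow below 0.0075 m and horizontal distance between tube_blue and dock_blue below 0.0135 m and z of tube_blue in the frame of dock_blue below 0.0075 m and x of slide in the frame of stage above 0.01 m and y of slide in the frame of stage between -0.013 and 0.013 m and z of slide in the frame of stage between 0.027 and 0.0345 m and angle between the x axis of slide and the x axis of stage, either way round below 0.2 rad and angle between slide's own z axis and vertical below 0.08 rad); the robot touches nothing.
It fails at once if a tube is tipped over (angle between any of tube_red, tube_yellow, tube_blue's own z axis and vertical above 0.8 rad).
It fails at once if the slide carrier is tipped over (angle between slide's own z axis and vertical above 0.8 rad).
It fails at once if the amber bottle is disturbed (moved over 25 mm) (distance of bottle from where it was at the start of the episode above 0.025 m).
It fails at once if the tip box is disturbed (moved over 25 mm) (distance of tipbox from where it was at the start of the episode above 0.025 m).
It also fails if it takes over 96 s, if anything falls off the work surface, if the arm or the gripper's body presses on something with over 40 N, if the wrist force passes 120 N, or if a joint passes its speed limit or range.

## Robot

A 6-joint arm with a two-finger parallel gripper is mounted at the origin on the work surface. World frame = base frame: x ahead of the robot, y to its left, z up, the work surface at z = 0. Lengths are in mm, angles in rad, forces in N, time in s.
With the tool pointing down it reaches from about 300 to 750 mm from the base axis. Payload 8.5 kg.
Tool frame: the origin (TCP) lies at the very end of the fingers, on their centre line; the grasp point (between the pads) lies 19 mm behind it; z points along the fingers, x is the direction in which the jaws open and shut, and the axes are right-handed (so a half turn about z gives the same grasp; the last joint's range is limited). The gripper opens to 88 mm and grips with 3 to 60 N. Pads are 18 mm wide; open, the fingers measure 123 mm over their backs; the gripper's body (75 mm by 187 mm) begins 45 mm behind the grasp point.
Start: joints at [1.12, 0.381, 1.297, -0, 1.464, -0.215], TCP at [128.484, 534.764, 238.748] pointing down, gripper open.
Joint ranges: [-3.11, 3.11], [-0.89, 2.33], [0.22, 2.48], [-1.42, 4.56], [0.17, 2.85], [-2.88, 2.88]. Speed limits (rad/s): [2.39, 2.39, 3.14, 3.14, 3.14, 3.14].

## Interface

Orientations are given as a rotation vector (axis times angle).
In Python, from rig import manip gives the robot as it stands. The module is installed in compiled form; this text tells all that it offers. Calls block until the motion is done:
- manip.movep(position, orientation): joint-space move of the TCP to a pose.
- manip.move_l(position, speed=150, orientation=None, force_limit=None): straight line of the TCP; orientation=None keeps the orientation; speed is the mean speed in mm/s. With force_limit (N) it stops when the force on the tool has changed by that much, and returns True; else False.
- manip.move_joints(angles): joint-space move.
- manip.gripper_to(opening, effort=None): finger opening in mm; effort is the grip in N (None keeps the last); returns when the fingers have stopped.
- manip.pause(seconds).
- manip.solve_ik(position, orientation): joint angles nearest the present ones, or None.
- manip.observe(): the state.
- manip.snapshot(name): name is "scene" or "side" or "wrist"; returns a dict with "pixels" (480x640x3 uint8, red, green, blue), "depth" (480x640 float32, mm along the optical axis (not along the pixel's ray), 0 where there is no reading), "fov_y" (degrees; the focal length in pixels is half the picture's height over the tangent of half this angle, whatever the lens; pixels are square), "cx", "cy" (the principal point, pixels), "R" (3x3) and "t" (3): a world point X has camera coordinates R X + t; the wrist camera has in their place "tool_from_camera" (4x4, takes a point from camera to tool coordinates, whose origin is the TCP and whose axes are the tool frame's). Camera axes: x right, y down, z forward; pixel columns grow to the right and rows downward; lengths in mm; the calibration is good to about 2 mm. A picture is of the moment at which its call begins: read the wrist's pose just before it.
A pose or a line that the arm cannot do raises manip.IKError and nothing moves.
- manip.sign_off(): hands the job in, once; it reports no verdict.
The state is a dict: "time": time; "qpos": joint angles; "qd": joint speeds; "joint_torque": joint torques, N m; "ee_pos": TCP position; "orientation": TCP orientation; "force": force on the tool from outside, world axes, zero at the start; "ft_torque": the same for the moment, N m; "grip_width": finger opening in mm.
Only numpy, scipy, OpenCV 4.12 (cv2) and the standard library are available. Lean on these libraries where they do the work, as an engineer would, in place of code of your own. Each camera call takes 0.05 s, during which the arm holds its last target. There are 200 camera calls.

## Working session

There is one attempt and no reset: what is moved stays moved. The work goes in short steps, each a Python script; the robot and the scene stay as the last script left them, time stands still between calls to the robot, and variables do not carry over. Pictures are saved under pics/ and viewed, about 12 in all and at most 16, crops included, and the job is handed in when it is done.

```bash
mkdir -p pics
python3 - <<'E'
from rig import manip
import cv2,numpy as np
o=manip.observe();print(o['time'],o['ee_pos'],o['orientation'],o['grip_width'])
for n in('scene','side'):
    s=manip.snapshot(n);np.savez('pics/'+n+'0.npz',**s)
    cv2.imwrite(f'pics/{n}0.png',s['pixels'][:,:,::-1]);print(n,s['fov_y'],s['cx'],s['cy'],-s['R'].T@s['t'],s['R'][2])
E
```

```text
0.0 [128.36470929 534.52764408 238.15549955] [ 2.46681199e+00  1.94436329e+00 -2.00320966e-03] 88.00564363639373
scene 47.36771276599035 318.45833647417714 229.57917185448406 [1289.77102176  302.00098156  871.5532332 ] [-0.5959147  -0.27463638 -0.75462609]
side 45.157813680353854 324.0451886219123 237.68571054596453 [  91.58851659 -731.06355215  692.46480131] [ 0.46417383  0.650509   -0.60114947]
```

View pics/scene0.png

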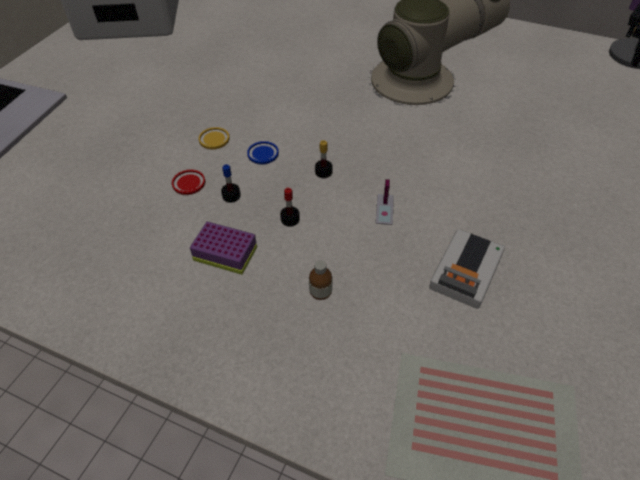

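View pics/side0.png

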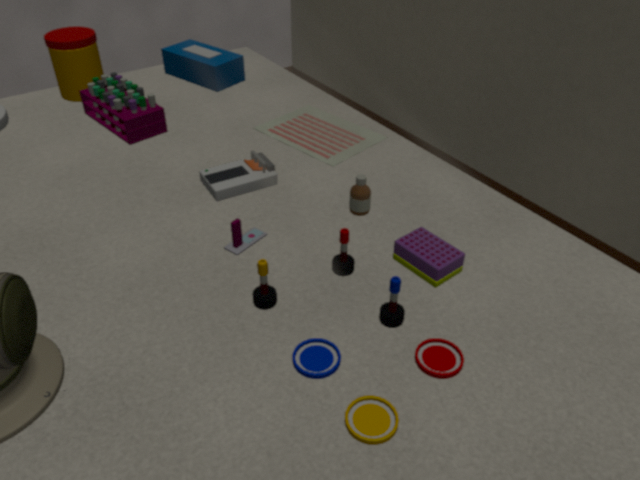

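Scene: dishes yellow (214,138), blue (263,152), red (188,182); caps blue (227,169), red (288,193), yellow (323,146); slide blade (387,190); stage (468,267) with its clip toward the viewer (460,275). Side view agrees. Next I measure these with both cameras.

```bash
cat > h.py <<'E'
import numpy as np,cv2
def cloud(s):
    f=240/np.tan(np.radians(float(s['fov_y']))/2); d=s['depth'].astype(float)
    v,u=np.mgrid[:480,:640]
    P=np.stack([(u-s['cx'])/f*d,(v-s['cy'])/f*d,d],-1)
    if 'R' in s: return (P-s['t'])@s['R']
    return P
def ray(s,uv,z):
    f=240/np.tan(np.radians(float(s['fov_y']))/2)
    r=s['R'].T@np.array([(uv[0]-s['cx'])/f,(uv[1]-s['cy'])/f,1.]);c=-s['R'].T@s['t']
    return c+r*(z-c[2])/r[2]
H={'red':(-5,5),'yellow':(18,28),'blue':(108,125),'magenta':(155,174)}
def comps(s,col,smin=140,vmin=50,amin=15):
    h=cv2.cvtColor(s['pixels'],cv2.COLOR_RGB2HSV_FULL if 0 else cv2.COLOR_RGB2HSV).astype(int)
    a,b=H[col];hh=h[...,0].copy()
    if a<0: hh[hh>90]-=180
    m=((hh>=a)&(hh<=b)&(h[...,1]>smin)&(h[...,2]>vmin)).astype('uint8')
    n,l,st,c=cv2.connectedComponentsWithStats(m)
    return [(l==i,st[i,4],c[i]) for i in range(1,n) if st[i,4]>=amin]
E
python3 - <<'E'
from h import *
np.set_printoptions(precision=1,suppress=True)
for n in('scene','side'):
    s=dict(np.load(f'pics/{n}0.npz'));C=cloud(s)
    for col in H:
        for m,a,c in comps(s,col):
            p=C[m&(s['depth']>0)]
            if len(p) and abs(np.median(p[:,2])-40)<60 and abs(np.median(p[:,0]))<850: print(n,col,a,c,'z',np.percentile(p[:,2],[5,50,95]),'med',np.median(p,0),'rays z4',ray(s,c,4)[:2],'z78',ray(s,c,78)[:2])
    m=(C[...,2]>26)&(C[...,2]<34)&(s['pixels'].astype(int).min(-1)>20)
    mm=(m.astype('uint8'));k,l,st,c=cv2.connectedComponentsWithStats(mm)
    for i in range(1,k):
        if st[i,4]>250:
            p=C[l==i];print(n,'deck',st[i],c[i],cv2.minAreaRect(p[:,:2].astype('float32')),np.median(p,0))
E
```

```text
scene red 457 [188.3 182.8] z [ 3.3  6.8 12.6] med [ 597.2 -340.6    6.8] rays z4 [ 594.2 -343.2] z78 [ 653.6 -288.2]
scene red 80 [288.  193.9] z [71.4 86.1 92.9] med [606.7 -80.1  86.1] rays z4 [ 535.7 -119. ] z78 [600.  -83.1]
scene yellow 352 [213.8 139.1] z [ 3.   7.  12.7] med [ 442.5 -367.6    7. ] rays z4 [ 438.2 -370.1] z78 [ 510.8 -312.8]
scene yellow 68 [323.1 146.4] z [70.4 84.6 92.3] med [442.5 -74.3  84.6] rays z4 [ 356.6 -112.2] z78 [436.2 -76.9]
scene blue 366 [262.5 153.8] z [ 3.1  6.9 11.7] med [ 441.9 -232.6    6.9] rays z4 [ 438.6 -234.5] z78 [ 511.2 -188.7]
scene blue 64 [226.2 170.5] z [70.3 85.7 91.7] med [ 595.4 -230.4   85.7] rays z4 [ 524.  -284.6] z78 [ 589.3 -234.5]
scene magenta 18 [387.  182.5] z [63.2 64.3 66.6] med [475.8  87.3  64.3] rays z4 [413.5  71.1] z78 [488.2  90.8]
scene deck [ 431  229   74   74 2325] [470.8 259.9] ((586.6941528320312, 295.46990966796875), (99.85038757324219, 153.06112670898438), 85.01048278808594) [574.1 299.7  30.8]
side red 106 [344.1 235.7] z [68.7 83.1 90.6] med [595.1 -86.1  83.1] rays z4 [659.8  -3.4] z78 [598.7 -81.6]
[... 691 characters left out ...]
88.7 -232.3]
side blue 1075 [316.1 358.9] z [ 2.8  5.1 10.7] med [ 432.1 -236.     5.1] rays z4 [ 433.1 -234.8] z78 [ 396.4 -288.2]
side magenta 876 [115.2 113.1] z [ 7.1 68.3 72. ] med [439.  685.4  68.3] rays z4 [476.7 808.3] z78 [435.3 642.8]
side magenta 19 [235.5 221.3] z [60.1 63.2 64.6] med [470.   86.1  63.2] rays z4 [505.1 162.8] z78 [460.6  66.7]
side deck [452   0 188  62 430] [549.4  31. ] ((2016.7357177734375, 625.2279052734375), (861.6450805664062, 32.80805206298828), 89.85350799560547) [2016.7  547.7   30.2]
side deck [ 200  159   77   33 1305] [233.4 175.1] ((585.5765380859375, 296.2892761230469), (106.46441650390625, 151.3556365966797), 84.73922729492188) [567.8 285.2  30.8]
```

```bash
cat >> h.py <<'E'
from scipy.spatial.transform import Rotation as Ro
def ori(yaw): return (Ro.from_euler('z',yaw)*Ro.from_euler('x',np.pi)).as_rotvec()
def wsnap(manip,name):
    o=manip.observe();s=manip.snapshot('wrist')
    T=np.eye(4);T[:3,:3]=Ro.from_rotvec(o['orientation']).as_matrix();T[:3,3]=o['ee_pos']
    M=T@s['tool_from_camera'];s['R']=M[:3,:3].T;s['t']=-M[:3,:3].T@M[:3,3]
    np.savez(f'pics/{name}.npz',**s);return s
E
python3 - <<'E'
from rig import manip
from h import *
np.set_printoptions(precision=2,suppress=True)
I=[]
for i,(x,y,z,yaw) in enumerate([(580,290,330,1.4),(473,87,300,1.4),(520,-160,380,1.4),(510,-310,380,1.4)]):
    manip.movep([x,y,z],ori(yaw)); s=wsnap(manip,f'w{i}'); I.append(s['pixels']); print(manip.observe()['time'])
print(s['tool_from_camera'],s['fov_y'])
J=np.vstack([np.hstack(I[:2]),np.hstack(I[2:])])[:,:,::-1]
cv2.imwrite('pics/w.png',cv2.resize(J,(800,600),interpolation=cv2.INTER_AREA))
E
```

```text
2.0417
3.0167
4.1
4.8
[[   1.      0.      0.     -0.22]
 [  -0.      0.95    0.32  -83.69]
 [  -0.     -0.32    0.95 -144.95]
 [   0.      0.      0.      1.  ]] 64.99560036506006
```

View pics/w.png

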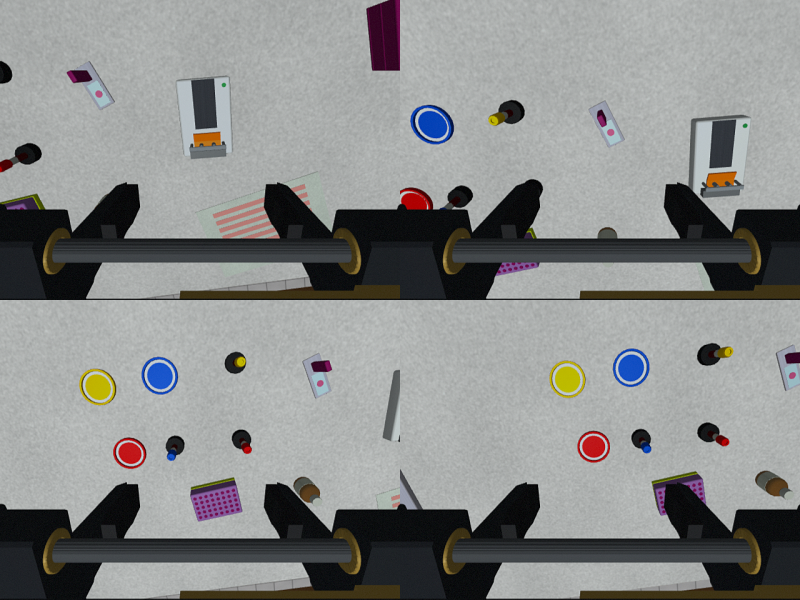

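Wrist mosaic: stage at (205,117) in the first tile, with the clip at its lower (+x) end; slide at (606,124) in the second, blade at its upper-left end. Tubes and dishes are clear in the lower tiles. Next, numeric poses from these.

Run:
```python
from h import *
np.set_printoptions(precision=1,suppress=True)
for i in range(4):
    s=dict(np.load(f'pics/w{i}.npz'));C=cloud(s)
    for col in H:
        for m,a,c in comps(s,col,amin=40):
            p=C[m&(s['depth']>0)]
            if len(p)==0: continue
            z=np.median(p[:,2])
            if z<20: q=ray(s,c,5)
            else:
                t=p[p[:,2]>np.percentile(p[:,2],95)-3]; q=t.mean(0)
                if col!='magenta' and not 80<q[2]<100: continue
            if q[0]<800 and abs(q[1])<450: print(i,col,a,c,q, cv2.minAreaRect(t[:,:2].astype('float32')) if col=='magenta' else '')
    if i<2:
        for nm,lo,hi,x0,y0,R in(('deck',26,34,586,296,110),('plate',3.2,9,490,90,60)):
            p=C[(s['depth']>0)&(C[...,2]>lo)&(C[...,2]<hi)&(np.hypot(C[...,0]-x0,C[...,1]-y0)<R)]
            if nm=='plate':
                pix=s['pixels'].astype(int)
            if len(p)>100: print(i,nm,len(p),cv2.minAreaRect(p[:,:2].astype('float32')),np.median(p,0))
        # orange + spot
        h=cv2.cvtColor(s['pixels'],cv2.COLOR_RGB2HSV)
        m=(h[...,0]>8)&(h[...,0]<17)&(h[...,1]>150)&(h[...,2]>80); p=C[m&(np.abs(C[...,1]-300)<80)]
        if len(p): print(i,'orange',len(p),np.median(p,0),p.min(0),p.max(0))
        m=(h[...,0]>160)&(h[...,1]>60)&(C[...,2]<12)&(np.hypot(C[...,0]-495,C[...,1]-90)<60);p=C[m]
        if len(p): print(i,'pink',len(p),p.mean(0))
    g=C[(s['depth']>0)&(np.abs(C[...,2])<8)&(C[...,0]<620)];print('table z',np.median(g[:,2]))
```

```text
0 red 284 [  8.5 264.1] [600.9 -74.9  87.3] 
0 magenta 164 [115.3 122.2] [471.   89.1  61.4] ((470.8341064453125, 89.05030822753906), (18.257829666137695, 9.18073844909668), 19.008399963378906)
0 deck 8406 ((584.8007202148438, 297.4164733886719), (99.60457611083984, 148.83302307128906), 84.9074935913086) [566.8 299.7  28.9]
0 plate 1329 ((491.4864807128906, 95.43707275390625), (85.3878402709961, 36.06024932861328), 17.383394241333008) [496.9  98.1   4.1]
0 orange 613 [620.8 294.6  37.1] [496.8 267.5  32.4] [639.  320.3 475. ]
0 pink 138 [497.2  96.7   5.3]
table z -1.220474830146029
1 red 1326 [ 25.7 319.7] [ 583.4 -331.1    5. ] 
1 yellow 357 [154.7 189.6] [435.2 -74.2  88.3] 
1 blue 1089 [ 51.5 198. ] [ 433.2 -231.9    5. ] 
1 blue 1526 [ 51.8 199. ] [ 434.4 -232.1    5. ] 
1 magenta 159 [322.3 192.8] [470.   88.3  61.7] ((470.0769958496094, 88.22994232177734), (18.708171844482422, 9.131364822387695), 15.199666023254395)
1 deck 8230 ((584.6890258789062, 296.942138671875), (100.4044189453125, 149.81141662597656), 84.93167877197266) [565.9 296.1  29.2]
1 plate 1459 ((490.961975097656
[... 1002 characters left out ...]
09.5 233.9] [ 590.7 -341.5    5. ] 
3 red 267 [515.5 224.9] [598.5 -82.   89. ] 
3 red 989 [309.5 234.3] [ 591.2 -341.6    5. ] 
3 yellow 354 [520.1  83.4] [435.4 -75.6  88.8] 
3 yellow 476 [265.5 128.1] [ 435.9 -372.5    5. ] 
3 blue 621 [370.1 107.1] [ 433.2 -232.5    5. ] 
3 blue 1369 [369.2 108.4] [ 434.5 -233.9    5. ] 
3 blue 220 [393.3 235.6] [ 587.5 -232.3   88.7] 
3 magenta 205 [629.2  93.2] [469.5  82.6  40. ] ((470.8198547363281, 82.8902359008789), (15.746460914611816, 1.9006497859954834), 14.642560005187988)
3 magenta 74 [627.4 120.4] [506.8  99.9   5. ] ((470.8198547363281, 82.8902359008789), (15.746460914611816, 1.9006497859954834), 14.642560005187988)
table z -1.20230737326029
```

Poses agree across views: the blade predicted from the plate, (470.2, 88.6), matches the one measured. Blue tube first, into the blue dish.

```bash
cat >> h.py <<'E'
D=dict(blue=(434.5,-234),red=(591.3,-341.8),yellow=(434.8,-371))
T=dict(blue=(588,-232.3),red=(598.7,-82),yellow=(435.3,-75.3))
def tube(m,c,yaw=1.4):
    (x,y),(X,Y)=T[c],D[c];o=ori(yaw)
    m.movep([x,y,130],o);m.gripper_to(44,20)
    m.move_l([x,y,60],150)
    m.gripper_to(0,20);g=m.observe()['grip_width'];print(c,'grip',g)
    if g<14: return False
    m.move_l([x,y,185],150);print('lifted',m.observe()['grip_width'])
    m.movep([X,Y,185],o);m.move_l([X,Y,70],130)
    hit=m.move_l([X,Y,60],30,force_limit=6);print('contact',hit,m.observe()['ee_pos'],m.observe()['force'])
    m.gripper_to(44);m.pause(.2);m.move_l([X,Y,150],200);print(m.observe()['time']);return True
E
python3 - <<'E'
from rig import manip
from h import *
np.set_printoptions(precision=1,suppress=True)
tube(manip,'blue')
s=manip.snapshot('side');np.savez('pics/side1.npz',**s);cv2.imwrite('pics/side1.png',s['pixels'][180:480,200:600,::-1])
E
```

```text
blue grip 16.968011040586337
lifted 17.08341993546559
contact True [ 434.9 -234.4   63.7] [ 0.9 -0.8  1.3]
12.1083
```

View pics/side1.png

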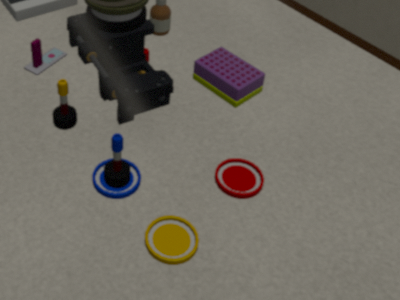

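The crop shows the blue tube upright at the centre of the blue dish (117,178), with the red and yellow dishes free. Contact came at z = 63.7, as expected. Red and yellow next.

Run:
```python
from rig import manip
from h import *
np.set_printoptions(precision=1,suppress=True)
if tube(manip,'red') and tube(manip,'yellow'):
    manip.movep([473,87,300],ori(1.4)); wsnap(manip,'w5')
    s=manip.snapshot('side');np.savez('pics/side2.npz',**s);cv2.imwrite('pics/side2.png',s['pixels'][180:480,200:600,::-1])
    s=manip.snapshot('scene');np.savez('pics/scene2.npz',**s)
    print(manip.observe()['time'])
```

```text
red grip 17.25665322911568
lifted 17.134566140871076
contact True [ 591.7 -341.9   63.9] [0.1 0.9 2.3]
19.1
yellow grip 17.077003228924223
lifted 17.14823264909782
contact True [ 435.1 -371.3   63.7] [0.3 0.3 1.5]
26.4417
28.35
```

View pics/side2.png

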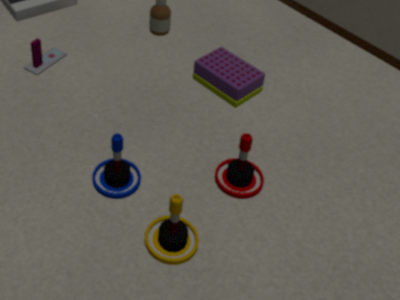

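All three tubes stand upright in their dishes: (117,172), (241,170), (173,235). Bottle and box have not moved. Next, the carrier.

```bash
cat >> h.py <<'E'
SY=-0.0885
def st(x,y=0,c0=(584.8,297.1)):
    c,s=np.cos(SY),np.sin(SY);return np.array([c0[0]+c*x-s*y,c0[1]+s*x+c*y])
E
python3 - <<'E'
from rig import manip
from h import *
np.set_printoptions(precision=1,suppress=True)
o=ori(.302+np.pi/2);p=[470.2,88.6]
manip.movep([*p,110],o);manip.gripper_to(40,60)
print('down',manip.move_l([*p,24],100,force_limit=15))
manip.gripper_to(0,60);print(manip.observe()['grip_width'])
manip.move_l([*p,130],120)
o=ori(SY+np.pi/2);q=st(-30-22)
manip.movep([*q,130],o);w=manip.observe();print('held',w['grip_width'],w['force'])
manip.move_l([*q,60],80)
print(manip.move_l([*q,50],20,force_limit=5)); w=manip.observe();print(w['ee_pos'],w['force'],w['time'])
a=manip.snapshot('side');b=manip.snapshot('scene')
A=cv2.resize(a['pixels'][130:230,170:303],(400,300));B=cv2.resize(b['pixels'][200:320,390:550],(400,300))
cv2.imwrite('pics/st1.png',np.hstack([A,B])[:,:,::-1])
E
```

```text
down False
9.711392461175462
held 9.78914326893862 [-0.3 -1.  -0.9]
True
[533.2 301.7  54.1] [ 0.1 -1.6  3.4] 34.3167
```

View pics/st1.png

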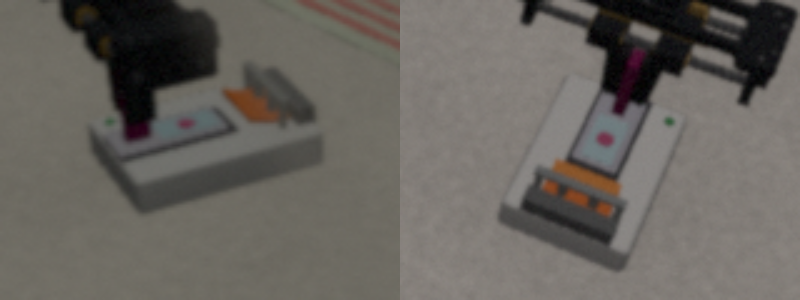

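The carrier lies flat and aligned on the deck in both crops, with its nose just short of the orange mouth (595,160). Next, push.

Run:
```python
from rig import manip
from h import *
np.set_printoptions(precision=1,suppress=True)
R=Ro.from_euler('z',-SY).as_matrix()
def rep(t):
    w=manip.observe();d=w['ee_pos']-[584.8,297.1,0];print(t,'stage xyz of slide',R@d+[22,0,0],'F',R@w['force'],w['grip_width'],w['time'])
z=54.1
for x in (0,12):
    print(manip.move_l([*st(x-22),z],35,force_limit=25));rep(x)
print(manip.move_l([*st(22-22),z],20,force_limit=14));rep('end')
a=manip.snapshot('side');b=manip.snapshot('scene')
A=cv2.resize(a['pixels'][130:230,170:303],(400,300));B=cv2.resize(b['pixels'][200:320,390:550],(400,300))
cv2.imwrite('pics/st2.png',np.hstack([A,B])[:,:,::-1])
```

```text
False
0 stage xyz of slide [-1.2  0.  54.1] F [-8.8 -1.5  6.8] 9.632284984303833 35.4333
False
12 stage xyz of slide [11.9  0.  54.1] F [-4.  -0.   5.2] 9.580368372862717 35.925
True
end stage xyz of slide [17.6  0.1 54.1] F [-2.2 -1.   4.7] 9.256433027755302 36.3417
```

View pics/st2.png

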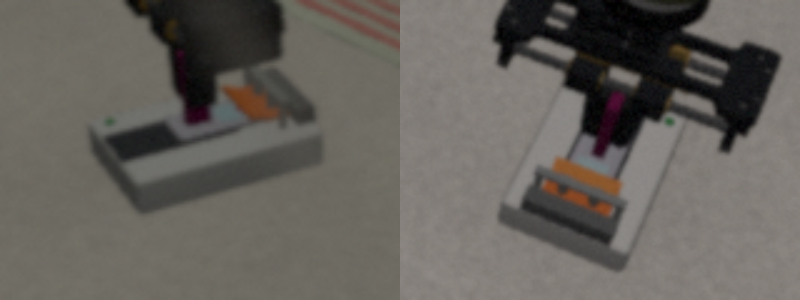

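The carrier is under the clip, and the force stop came at x ≈ 17.6 (home is 17). Next I release, back off and check everything.

Run:
```python
from rig import manip
from h import *
np.set_printoptions(precision=1,suppress=True)
p=manip.observe()['ee_pos']
manip.gripper_to(40);manip.pause(.2)
manip.move_l([p[0],p[1],160],150)
manip.movep([560,290,330],ori(1.4));s=wsnap(manip,'w6')
C=cloud(s);R=Ro.from_euler('z',-SY).as_matrix();S=(C-[584.8,297.1,0])@R.T
for m,a,c in comps(s,'magenta',amin=20):
    q=S[m&(s['depth']>0)]
    if abs(np.median(q[:,1]))<60: t=q[q[:,2]>np.percentile(q[:,2],95)-3];print('blade/spot in stage',a,t.mean(0),cv2.minAreaRect(t[:,:2].astype('float32')))
q=S[(np.abs(S[...,0]+8)<25)&(np.abs(S[...,1])<25)&(S[...,2]>32.5)&(S[...,2]<39)];print('plate',len(q),np.percentile(q,[2,50,98],axis=0))
manip.movep([510,-310,380],ori(1.4));w=wsnap(manip,'w7');C=cloud(w)
for col in D:
    for m,a,c in comps(w,col,amin=40):
        k=C[m&(w['depth']>0)&(C[...,2]>60)]
        if len(k)>30: t=k[k[:,2]>np.percentile(k[:,2],95)-3].mean(0);print(col,'cap top',t,'off',t[:2]-D[col])
o=manip.observe();print(o['time'],o['force'])
cv2.imwrite('pics/fin.png',cv2.resize(np.hstack([s['pixels'][60:300,150:550],w['pixels'][60:300,150:550]]),(800,240))[:,:,::-1])
```

```text
blade/spot in stage 153 [-4.7  0.4 91.7] ((-4.575231552124023, 0.46819496154785156), (18.841175079345703, 8.910563468933105), 0.6758958101272583)
plate 777 [[-25.1 -16.8  32.6]
 [ -7.8   0.2  33.9]
 [ 16.1  17.6  35.7]]
blue cap top [ 434.9 -234.6   92.6] off [ 0.4 -0.6]
red cap top [ 591.5 -341.    92.5] off [0.2 0.8]
yellow cap top [ 434.3 -369.5   91.7] off [-0.5  1.5]
yellow cap top [ 482.4 -331.7  462.9] off [47.6 39.3]
yellow cap top [ 491.4 -278.9  463.1] off [56.6 92.1]
yellow cap top [ 494.6 -295.3  470.5] off [59.8 75.7]
41.1083 [-0.9  0.1 -0.4]
```

View pics/fin.png

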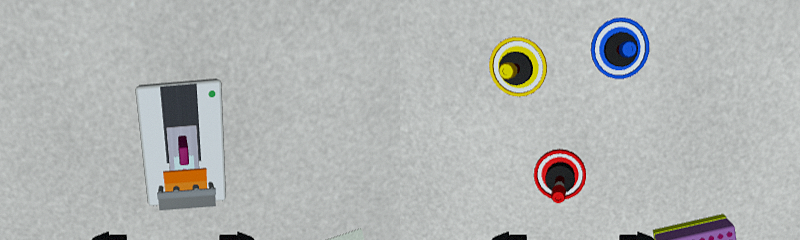

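The final view shows the carrier seated under the clip (185,165) and all three tubes centred in their dishes. I'm handing in.

```bash
python3 -c "
from rig import manip
manip.sign_off()"
```

```text
the job is handed in; nothing more can be done
```

The job is done and handed in at about 41 s of robot time. All three tubes stand in the dishes of their colours, and the slide carrier is pushed home under the clip.

- **Tubes:** the last wrist view put each cap within about 1.6 mm of its dish centre. Cap tops measured 92–93 mm, against 94 mm expected on the dish floor; the wrist camera reads about 1.2 mm low.
- **Carrier:** the push stopped on contact. Afterwards the handle blade put the carrier at x ≈ 17.3 mm (home is 17), 0.4 mm off the midline and about 0.01 rad off its direction. The blade top at 91.7 mm (93 expected) is consistent with lying flat.
- **Bottle and tip box:** they had not moved in the picture after the last tube was placed. I did not measure them again at the end, but the arm did not work near them after that.
- **Failed or disagreeing checks:** none. Forces stayed low in every reading I took.

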